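Rack the suitcase lock from the slide carriage

ROBOT

A 7-joint arm with a two-finger parallel gripper is mounted at the origin on the work surface. World frame = base frame: x ahead of the robot, y to its left, z up, the work surface at z = 0. Lengths are in m, angles in rad, forces in N, time in s.
With the tool pointing down it reaches from about 0.425 to 0.925 m from the base axis. Payload 6.8 kg.
Tool frame: the origin (TCP) lies at the very end of the fingers, on their centre line; the grasp point (between the pads) lies 19 mm behind it; z points along the fingers, y is the line along which they close (so a half turn about z gives the same grasp; the last joint's range is limited). The gripper opens to 85 mm and grips with 20 to 120 N. Pads are 22 mm wide; open, the fingers measure 114 mm over their backs; the gripper's body (76 mm by 85 mm) begins 54 mm behind the grasp point. The pads swing forward as they close: fully open they stand 13 mm farther back than shut.
Start: joints at [-1.27, 0.477, 0.022, 1.555, -0.011, 1.109, -0.083], TCP at [0.268, 0.619, 0.231] pointing down, gripper open.
Joint ranges: [-2.96, 2.96], [-0.34, 2.1], [-1.41, 1.46], [0.24, 2.44], [-1.37, 4.51], [0.17, 1.92], [-2.96, 2.96]. Speed limits (rad/s): [2.39, 2.39, 3.14, 3.14, 3.14, 3.14, 3.14].

INTERFACE

Orientations are given as a rotation vector (axis times angle).
In Python, from bench import get_obs, viewer, r gives the robot as it stands. The module is installed in compiled form; this text tells all that it offers.
- The arm moves only by the tool play_rows, never from a script. Its argument "commands" is a list that holds one entry, the list of rows, each a list of 5 numbers: the gripper's target within -1 to 1 (shut at 1, half-way at 0, fully open at -1), then the shift along the tool's x, y, z scaled (see below), then the turn about the tool's z scaled (see below). A call has 1 to 12 rows; each row is the pose to reach, as a shift and turn from the pose commanded when the call began, along the tool's axes at that moment; what a row does not reach only later rows make up. The controller multiplies each number of a shift by 0.2 m and each number of a turn by pi/2 rad. A row lasts 1/12 s, in which the tool goes at most 41.7 mm and 7.16 degrees, less where a joint would pass 70% of its speed; a pose out of reach is approached as far as the arm can. A call with a number of a shift or a turn outside -1 to 1 is refused whole. A call with a gripper value outside its range is refused whole. The fingers move at their own pace and stop on an object; "grip_force" is the grip in N (left out, the last holds). Time passes only in rows, so rows that repeat a pose let the fingers close. It gives the time, the measured TCP pose, the force, the opening and the grip force at its end, in the units of the state.
- get_obs(): the state, without advancing time (a new reading comes with each control period).
- viewer.grab_frame(name): name is "scene" or "top" or "wrist"; returns a dict with "pixels" (480x640x3 uint8, red, green, blue), "fovy" (degrees; the focal length in pixels is half the picture's height over the tangent of half this angle, whatever the lens; pixels are square), "cx", "cy" (the principal point, pixels), "world_to_cam" (4x4, takes a point from world to camera coordinates); the wrist camera has in their place "hand_eye" (4x4, takes a point from camera to tool coordinates, whose origin is the TCP and whose axes are the flange's). Camera axes: x right, y up, looking along -z (the intrinsics and any distortion apply to the point x, -y, -z); pixel columns grow to the right and rows downward; lengths in m; the calibration is good to about 2 mm. A picture is of the moment at which its call begins: read the wrist's pose just before it. There is no depth.
- r.hand_in(): hands the job in; it is judged then, once.
Trained networks look in a picture, given as the dict that the camera call returned (one of the last four; its "shot" number tells which), for a name from the list of things; names that differ only in an ending like _2 or _b are one class to them, and where a whole thing is asked for, a point or a joint stands for the part that bears it (a point fixed in the world has none). Each returns a list of dicts, best first, with "score" (0 to 1); they miss things now and then, are a little off and sometimes report something else, mostly with a low value. They report only what shows in the picture. A call takes as long as a camera call. They do not tell look-alikes from the thing itself.
- viewer.trace(picture, thing): "pixels" (480x640 bool, what is visible of it) and "rect" ([left, top, right, bottom] in pixels, round what is visible of it).
The state is a dict: "clock": time; "joints": joint angles; "qvel": joint speeds; "tau": joint torques, N m; "tcp_pos": TCP position; "orientation": TCP orientation; "contact_force": force on the tool from outside, world axes, zero at the start; "moment": the same for the moment, N m; "grip_width": finger opening in m; "gripper_force": force on a finger pad.
Only numpy, scipy, OpenCV 4.12 (cv2) and the standard library are available. Lean on these libraries where they do the work, as an engineer would, in place of code of your own. Each camera call takes 0.05 s, during which the arm holds its last target. There are 200 camera calls.

TASK

The storage rack has three bays and one is empty, its black cap standing up: run the carriage along the rail until the silver lock body on it stands squarely in front of that empty bay, then push the lock off the deck through the opening until it is fully home against the back stop. Then press that bay's cap all the way down to lock it in, let go, and leave the loose wheel and the brass cam plates where they lie.

Things in the scene. Friction and masses are not known exactly. Their poses are not given: they have to be found in the camera images.
- bay: The empty one of three grey steel pigeonholes side by side (pitch 86 mm) behind a slide rail; which one varies. Its cap stands up; the other two hold a fixed lock, caps down. Origin: middle of its mouth, at table level; x into the bay, away from the robot (push direction), y along the rail. Inside 72 mm wide, 98 mm deep to the back stop; side walls 6 mm thick from x = 0, top 84 mm above table.
- bay_mouth (a point): Point on the empty bay's floor in the middle of its mouth, 40 mm above the table, level with the carriage deck; axes as bay. The back stop is 98 mm in from here and 18 mm high.
- lintel (a point): Middle of the top front edge of the empty bay's roof, 18 mm in from the mouth, 84 mm above the table. Nothing is overhead in front of it. The roof's underside is 76 mm above the table (opening 36 mm high). Roof slats lie 18 to 36 mm and 50 to 82 mm in from the mouth, with gaps to look through.
- cap (a joint): Travel of the empty bay's cap, m: 0 = up (start), 0.020 = fully down. Moves straight down, takes about 5 N all the way, stays where left. Its blade (8 mm thick in x, 30 mm wide) drops into the cross channel of a lock that is fully home; over a lock not home it lands on top and stops half way; once down it blocks the bay.
- cap_top (a point): Centre of the top of that cap: a black round button 26 mm in diameter, 14 mm thick, 66 mm into the bay. The top is 120 mm above the table when up and 100 mm when down.
- carriage (a joint): How far the carriage has been moved along the rail from its start, m, along the bay's +y; 0 to 0.300. Friction about 3.5 N, stays where left. It starts at the rail's -y end, clear of the bays, 79 mm or more short of the nearest; the empty bay can be up to 296 mm away.
- deck (a point): Centre of the dark steel carriage deck's top, 40 mm above the table; axes parallel to the bay's. Deck 96 mm (x) by 76 mm (y); guide lips 6 mm thick, 8 mm high on both y sides, 64 mm apart inside, ends open. It passes 52 mm in front of the bay mouths (4 mm gap from deck to bay floor). In line with the bay when this point and bay_mouth have the same place along the bay's y.
- post_top (a point): Middle of the top of the carriage's upright steel push post, 78 mm from the deck's centre on its -y side and 81 mm above the table: 20 mm (x) by 16 mm (y), 58 mm tall, 32 mm clear of the guide lip. Push it or pinch it to move the carriage.
- lock: Silver suitcase lock body, 90 mm (x) by 56 mm (y) by 28 mm high, about 0.3 kg, flat on the deck between the lips, its x towards the bays. Origin: centre of its underside. A channel 20 mm wide, 14 mm deep crosses its top at x = 3 to 23 mm. Fully home its far end touches the back stop: origin 53 mm, near end 8 mm inside the mouth.
- wheel: Loose blue nylon luggage wheel lying flat, 64 mm in diameter, 27 mm high; origin at the centre of its underside. Bystander.
- cam1: Loose brass cam plate, about 73 mm long (x from -30 to +43 mm), 40 mm wide, 6 mm thick; origin on the underside. Bystander.
- cam2: A second brass cam plate like cam1. Bystander.
Mind the look-alikes: they are no part of the job. Leave any red look-alike of the lock alone.

How it is judged:
On the way, in this order (a step that is already met when the one before it is completed fails the run):
1. the carriage stands in line with the empty bay (within 7 mm) with the lock still on its deck (y of deck in the frame of bay between -0.007 and 0.007 m and x of lock in the frame of deck between -0.03 and 0.03 m and z of lock in the frame of deck between -0.004 and 0.006 m), for 0.2 s.
2. the lock lies fully home in the empty bay, the cap still up (x of lock in the frame of bay between 0.049 and 0.058 m and y of lock in the frame of bay between -0.011 and 0.011 m and z of lock in the frame of bay between 0.036 and 0.045 m and angle between the x axis of lock and the x axis of bay, either way round below 0.15 rad and value of joint cap below 0.006 m), for 0.2 s.
3. the cap is pressed fully down (x of lock in the frame of bay between 0.049 and 0.058 m and y of lock in the frame of bay between -0.011 and 0.011 m and z of lock in the frame of bay between 0.036 and 0.045 m and angle between the x axis of lock and the x axis of bay, either way round below 0.15 rad and value of joint cap above 0.018 m), for 0.2 s.
At the end, for the whole second after the job is handed in: The lock rests flat and at rest in the bay that was empty, within 4 mm of its back stop, and that bay's cap is down (at least 18 of its 20 mm); wheel and cam plates lie within 20 mm of where they began (all of step 3 and linear speed of lock below 0.02 m/s and distance of each of wheel, cam1, cam2 from where it was at the start of the episode below 0.02 m); the robot touches nothing.
It fails at once if wheel or cam plate shifted by more than 20 mm (distance of any of wheel, cam1, cam2 from where it was at the start of the episode above 0.02 m).
It fails at once if the lock has fallen off the carriage or rack (height (world z) of lock below 0.03 m).
It also fails if it takes over 58 s, if anything falls off the work surface, if the arm or the gripper's body presses on something with over 40 N, if the wrist force passes 120 N, or if a joint passes its speed limit or range.

## Working session

There is one attempt and no reset: what is moved stays moved. The work goes in short steps, Python scripts to look and compute and a tool call to move; the robot and the scene stay as the last step left them, time stands still between calls to the robot, and variables do not carry over. Pictures are saved under pics/ and viewed, at most 14 in all, crops included, and the job is handed in when it is done.

Besides the shell and the picture viewer there is one more tool, called as a command line: name --argument value ..., lists and objects as JSON in quotes. play_rows: Moves the arm, as the interface text tells. Shifts and turns lie within -1 to 1; 1 stands for 0.2 m of shift or pi/2 rad of turn. Its arguments: {"type":"object","properties":{"commands":{"type":"array","items":{"type":"array","items":{"type":"array","items":{"type":"number","minimum":-1,"maximum":1}}}},"grip_force":{"type":"number"}},"required":["commands"]}

```bash
mkdir -p pics; cat > h.py <<'E'
from bench import get_obs, viewer, r
import numpy as np, cv2
from scipy.spatial.transform import Rotation as R
def K(f):
    h=f["pixels"].shape[0]; a=h/2/np.tan(np.radians(f["fovy"])/2)
    return np.array([[a,0,f["cx"]],[0,a,f["cy"]],[0,0,1]])
def w2c(f,o=None):
    if "world_to_cam" in f: return np.array(f["world_to_cam"])
    T=np.eye(4);T[:3,:3]=R.from_rotvec(o["orientation"]).as_matrix();T[:3,3]=o["tcp_pos"]
    return np.linalg.inv(T@np.array(f["hand_eye"]))
def ray(f,uv,z,o=None):
    M=np.linalg.inv(w2c(f,o)); k=K(f)
    d=np.array([(uv[0]-k[0,2])/k[0,0],-(uv[1]-k[1,2])/k[1,1],-1.])
    d=M[:3,:3]@d; c=M[:3,3]
    return c+d*(z-c[2])/d[2]
def proj(f,p,o=None):
    M=w2c(f,o);k=K(f); q=M[:3,:3]@np.array(p)+M[:3,3]
    return np.array([k[0,0]*q[0]/-q[2]+k[0,2],-k[1,1]*q[1]/-q[2]+k[1,2]])
def save(f,n,crop=None,s=1):
    im=f["pixels"][:,:,::-1]
    if crop: im=im[crop[1]:crop[3],crop[0]:crop[2]]
    cv2.imwrite("pics/"+n,cv2.resize(im,None,fx=s,fy=s,interpolation=cv2.INTER_CUBIC))
E
python3 - <<'E'
from h import *
o=get_obs();print({k:np.round(v,3).tolist() for k,v in o.items()})
for n in("top","scene"):
    f=viewer.grab_frame(n); save(f,n+"0.png"); print(n,[k for k in f if k!="pixels"],f["fovy"],f["cx"],f["cy"],np.round(np.linalg.inv(w2c(f)),3).tolist())
    for t in("lock","carriage","post_top","cap","bay","wheel","cam1"):
        for d in viewer.trace(f,t)[:4]:
            ys,xs=np.nonzero(d["pixels"]); print(t,round(d["score"],2),d["rect"],xs.mean().round(1),ys.mean().round(1))
E
```

```text
{'clock': 0.0, 'joints': [-1.27, 0.478, 0.022, 1.556, -0.012, 1.109, -0.083], 'qvel': [0.001, -0.0, -0.001, -0.001, 0.0, 0.0, -0.0], 'tau': [-0.0, -59.646, 1.608, -28.119, 0.012, 0.009, -0.0], 'tcp_pos': [0.268, 0.619, 0.23], 'orientation': [-0.638, -3.076, 0.003], 'contact_force': [-0.406, -0.313, -0.537], 'moment': [0.006, 0.008, 0.003], 'gripper_force': 0.0, 'grip_width': 0.085}
top ['fovy', 'cx', 'cy', 'world_to_cam', 'shot'] 46.853614510067224 320.0081661582789 239.10005914780015 [[0.026, 0.998, -0.056, 0.456], [-1.0, 0.026, 0.003, 0.016], [0.005, 0.056, 0.998, 1.311], [0.0, 0.0, 0.0, 1.0]]
lock 0.73 [382.8, 221.1, 412.2, 261.7] 396.8 240.7
lock 0.57 [335.2, 276.7, 381.0, 316.0] 357.4 296.4
lock 0.46 [493.2, 258.9, 508.1, 292.7] 500.8 274.3
carriage 0.85 [376.3, 220.8, 435.4, 263.4] 405.9 241.5
post_top 0.88 [377.5, 219.1, 436.0, 262.3] 406.6 240.7
bay 0.9 [258.6, 154.7, 301.0, 206.3] 280.5 182.7
bay 0.74 [382.7, 220.8, 413.1, 262.1] 396.9 240.6
wheel 0.87 [129.3, 228.3, 155.4, 257.8] 142.1 241.7
cam1 0.8 [477.5, 205.2, 495.8, 235.8] 486.9 221.0
cam1 0.6 [494.5, 258.4, 503.9, 291.1] 500.8 273.7
cam1 0.21 [272.6, 166.3, 287.7, 176.8] 280.3 171.6
scene ['fovy', 'cx', 'cy', 'world_to_cam', 'shot'] 49.67023025695399 332.2850443555486 241.1875197302069 [[0.255, -0.728, 0.637, 1.382], [0.967, 0.184, -0.176, -0.22], [0.011, 0.66, 0.751, 1.102], [0.0, 0.0, 0.0, 1.0]]
lock 0.69 [254.8, 248.5, 278.5, 282.6] 266.7 265.0
lock 0.64 [273.6, 221.7, 309.5, 248.8] 288.9 233.3
lock 0.15 [163.3, 263.0, 175.9, 285.8] 169.3 275.3
carriage 0.84 [230.6, 250.4, 287.2, 290.1] 257.6 274.1
post_top 0.64 [231.1, 250.7, 281.7, 289.4] 257.6 274.0
cap 0.47 [376.9, 267.1, 387.3, 281.0] 382.4 274.4
bay 0.88 [361.4, 259.3, 403.7, 312.5] 382.4 286.7
wheel 0.81 [460.7, 220.6, 482.2, 241.2] 471.1 229.5
cam1 0.65 [159.7, 264.0, 174.8, 284.6] 169.2 275.0
cam1 0.57 [175.1, 298.6, 195.8, 321.6] 185.6 310.4
```

```bash
python3 - <<'E'
import cv2
a=cv2.imread("pics/top0.png")[130:340,110:530]
cv2.imwrite("pics/top0c.png",cv2.resize(a,(798,399),interpolation=cv2.INTER_CUBIC))
E
```

```text
(no output)
```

View pics/top0c.png

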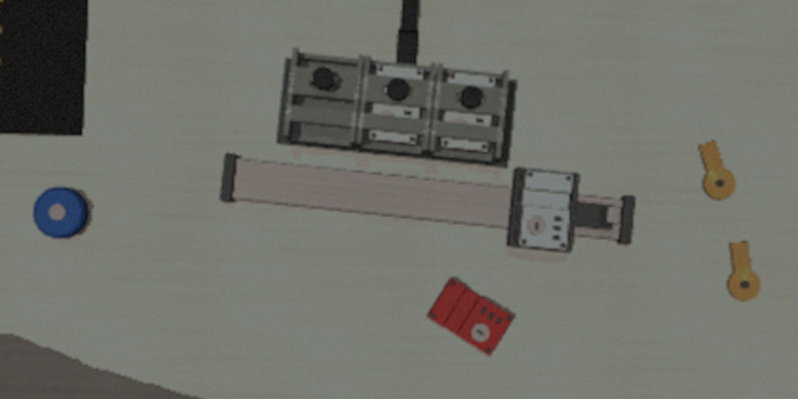

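View pics/scene0.png

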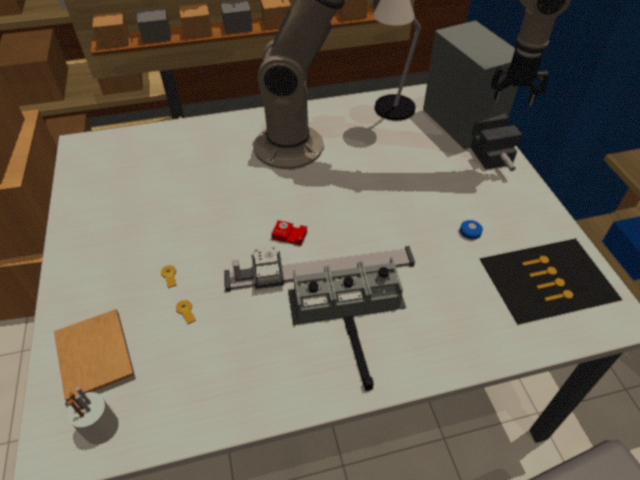

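Top view (crop pixels): the rack's left bay (323,95) is the only one with nothing in it. Its cap, at (323,77), sits higher than the other two. The silver lock is on the carriage at (545,210), with the post to its right at about (612,215). The red body at (470,315) is the look-alike, so I leave it alone. Next I compute the bay frame.

```bash
python3 - <<'E'
from h import *
f=viewer.grab_frame("top")
C=lambda u,v:(110+u/1.9,130+v/1.9)
caps=[ray(f,C(323,77),.12),ray(f,C(398,89),.10),ray(f,C(470,97),.10)]
for c in caps: print("cap",c.round(3))
e=[ray(f,C(229,178),.03),ray(f,C(628,219),.03)]; print("ends",np.round(e,3))
d=e[0]-e[1]; print("rail y ang",np.degrees(np.arctan2(d[1],d[0])))
d=caps[0]-caps[2]; print("cap y ang",np.degrees(np.arctan2(d[1],d[0])),np.linalg.norm(d[:2]))
m=viewer.trace(f,"lock")[0]["pixels"].astype(np.uint8)
b=cv2.boxPoints(cv2.minAreaRect(cv2.findNonZero(m))); P=np.array([ray(f,p,.068) for p in b]); print("lock",P.round(3).tolist(),P.mean(0).round(3))
print("post guess",ray(f,C(612,215),.081).round(3))
save(f,"topz.png",(370,195,460,275),7)
E
```

```text
cap [0.669 0.103 0.12 ]
cap [0.661 0.017 0.1  ]
cap [ 0.654 -0.067  0.1  ]
ends [[ 0.558  0.22   0.03 ]
 [ 0.521 -0.268  0.03 ]]
rail y ang 85.62059619283511
cap y ang 84.86511706838738 0.17026651280379396
lock [[0.484, -0.129, 0.068], [0.574, -0.135, 0.068], [0.57, -0.194, 0.068], [0.48, -0.187, 0.068]] [ 0.527 -0.161  0.068]
post guess [ 0.522 -0.238  0.081]
```

View pics/topz.png

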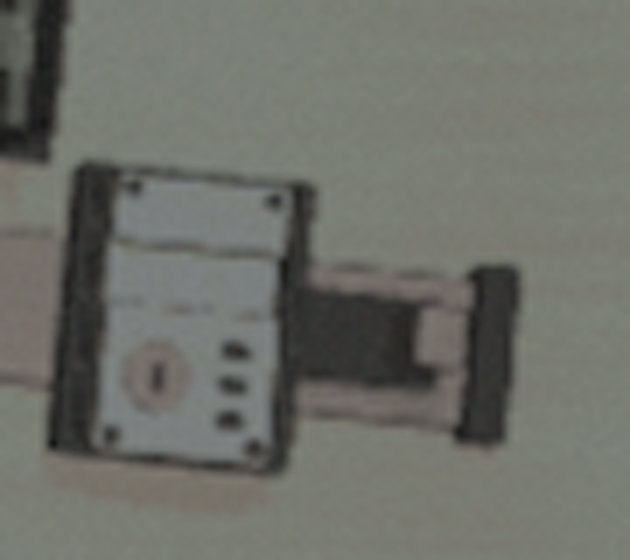

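play_rows --commands '[[[0,-0.5,-0.5,0,-0.1],[0,-1,-1,0,-0.208],[0,-1,-1,0,-0.208],[0,-1,-1,0,-0.208],[0,-1,-1,0,-0.208],[0,-1,-1,0,-0.208],[0,-1,-1,0,-0.208],[0,-1,-1,0,-0.208]]]'

```text
clock: 1.57
tcp_pos: [0.3759, 0.3488, 0.2315]
orientation: [0.145, 3.137, -0.005]
contact_force: [-0.2, -0.2, -1.1]
grip_width: 0.0427
gripper_force: 0.0
```

play_rows --commands '[[[0,-0.5,-1,0,0],[0,-0.5,-1,0,0],[0,-0.5,-1,0,0],[0,-0.5,-1,0,0],[0,-0.5,-1,0,0],[0,-0.5,-1,0,0]]]'

```text
clock: 2.07
tcp_pos: [0.4574, 0.1429, 0.2317]
orientation: [0.14, 3.137, -0.002]
contact_force: [0.1, 0.3, 0.0]
grip_width: 0.0427
gripper_force: 0.0
```

play_rows --commands '[[[0,-0.5,-1,0,0],[0,-0.5,-1,0,0],[0,-0.5,-1,0,0],[0,-0.5,-1,0,0],[0,-0.5,-1,0,0],[0,-0.5,-1,0,0],[0,-0.5,-1,0,0]]]'

```text
clock: 2.65
tcp_pos: [0.54, -0.0638, 0.2316]
orientation: [0.14, 3.137, -0.003]
contact_force: [0.1, 0.7, 0.3]
grip_width: 0.0428
gripper_force: 0.0
```

```bash
cat >> h.py <<'E'
def rel(p,yaw=None):
    o=get_obs();Rm=R.from_rotvec(o["orientation"]).as_matrix()
    print("t",round(o["clock"],2),"tcp",np.round(o["tcp_pos"],4),"yang",np.degrees(np.arctan2(Rm[1,1],Rm[0,1])).round(2),"F",np.round(o["contact_force"],1),"w",round(o["grip_width"],3),"cmd/0.2:",(Rm.T@(np.array(p)-o["tcp_pos"])/.2).round(3))
E
python3 - <<'E'
from h import *
rel([.522,-.238,.2])
o=get_obs();f=viewer.grab_frame("wrist")
save(f,"w1.png")
print(proj(f,[.522,-.238,.081],o),proj(f,[.527,-.161,.068],o),proj(f,[.669,.103,.12],o))
print({k:np.round(np.array(f[k]),3).tolist() for k in("fovy","hand_eye")})
E
```

```text
t 2.65 tcp [ 0.54   -0.0638  0.2316] yang 84.88 F [0.1 0.7 0.3] w 0.043 cmd/0.2: [ 0.012 -0.875  0.16 ]
[100.01018196 214.55565606] [199.76564951 208.40335851] [536.17448897 366.17063741]
{'fovy': 65.392, 'hand_eye': [[-0.0, 0.948, 0.318, 0.08], [1.0, 0.0, -0.0, -0.0], [-0.0, 0.318, -0.948, -0.142], [0.0, 0.0, 0.0, 1.0]]}
```

View pics/w1.png

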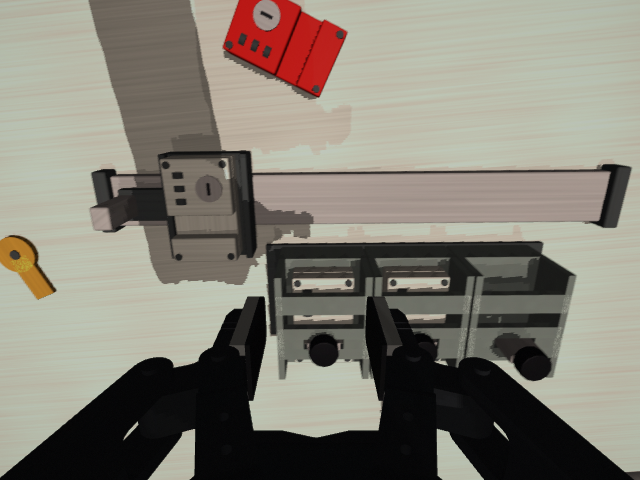

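Wrist view: post top at (101,217), lock at (202,208), and the empty bay on the right with its cap top at about (533,363). All of these fit the top-view estimates. I refine from this picture and go on.

```bash
python3 - <<'E'
from h import *
o=get_obs();f=viewer.grab_frame("wrist")
a=np.radians(85.0);y=np.array([np.cos(a),np.sin(a),0]);x=np.array([y[1],-y[0],0])
for n,uv,z in [("post",(101,217),.081),("cap",(533,362),.12),("capL",(322,350),.10),("railend L",(104,200),.03),("railend R",(615,196),.03),("lock",(202,208),.068),("lipL",(161,155),.048),("lipR",(250,155),.048)]:
    p=ray(f,uv,z,o); print(n,p.round(4),"xy bay",(p@x).round(4),(p@y).round(4))
save(f,"w1z.png",(420,230,600,390),4)
rel([.522,-.238,.06])
E
```

```text
post [ 0.5237 -0.2342  0.081 ] xy bay 0.5421 -0.1876
cap [0.6633 0.1035 0.12  ] xy bay 0.6517 0.161
capL [ 0.6515 -0.0653  0.1   ] xy bay 0.6547 -0.0083
railend L [ 0.519  -0.2583  0.03  ] xy bay 0.5395 -0.2121
railend R [0.5564 0.2177 0.03  ] xy bay 0.5353 0.2654
lock [ 0.5262 -0.1556  0.068 ] xy bay 0.5377 -0.1092
lipL [ 0.4816 -0.1887  0.048 ] xy bay 0.4962 -0.146
lipR [ 0.4882 -0.113   0.048 ] xy bay 0.4962 -0.07
t 2.75 tcp [ 0.5389 -0.0586  0.2312] yang 85.23 F [0.1 0.2 0.2] w 0.043 cmd/0.2: [ 0.009 -0.901  0.856]
```

View pics/w1z.png

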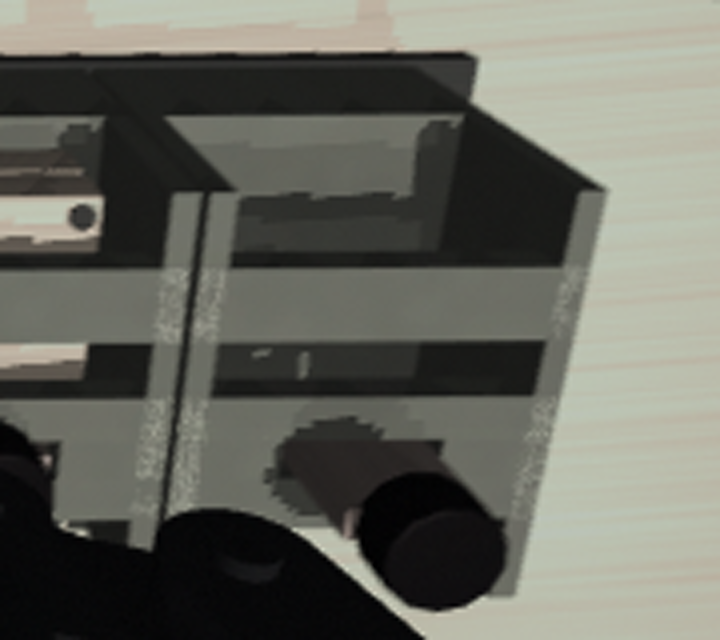

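```bash
python3 - <<'E'
from h import *
o=get_obs();f=viewer.grab_frame("wrist")
old=cv2.imread("pics/w1z.png")[::4,::4].copy(); 
g=lambda im:cv2.cvtColor(im,cv2.COLOR_BGR2GRAY)
old=g(cv2.resize(cv2.imread("pics/w1z.png"),(180,160),interpolation=cv2.INTER_AREA))
new=g(f["pixels"][:,:,::-1].copy())
t=old[0:90,0:160]; m=cv2.matchTemplate(new,t,cv2.TM_CCOEFF_NORMED); _,s,_,l=cv2.minMaxLoc(m); d=np.array(l)-[420,230]; print("shift",d,s)
a=np.radians(85.0);y=np.array([np.cos(a),np.sin(a),0]);x=np.array([y[1],-y[0],0])
for n,uv,z in [("walls",(521.9,277.5),.084),("cap",(531.8,366.2),.12)]:
    p=ray(f,np.array(uv)+d,z,o); print(n,p.round(4),"bay xy",(p@x).round(4),(p@y).round(4))
for t in ("post_top","lock","cap"):
    for q in viewer.trace(f,t)[:2]: print(t,q["score"],q["rect"])
wl=[ray(f,np.array(uv)+d,.084,o) for uv in((420+208/4,277.5),(420+607/4,277.5))]; e=wl[1]-wl[0]; print("wall span (84)",np.linalg.norm(e),np.degrees(np.arctan2(e[1],e[0])))
for n,uv,z in [("post",(101,217),.081),("lock",(202,208),.068)]:
    p=ray(f,uv,z,o);print(n,p.round(4))
save(f,"w2z.png",(70,140,270,290),4)
rel([.522,-.238,.06])
E
```

```text
shift [-3  1] 0.9944058656692505
walls [0.6053 0.1083 0.084 ] bay xy 0.5936 0.1606
cap [0.667  0.1032 0.12  ] bay xy 0.6555 0.161
post_top 0.79 [82.1, 151.9, 250.6, 261.7]
lock 0.86 [152.5, 157.1, 231.3, 264.8]
lock 0.56 [212.6, 0.0, 338.9, 98.4]
cap 0.9 [487.9, 339.3, 542.2, 380.2]
wall span (84) 0.08446666609599472 85.21542134858329
post [ 0.5237 -0.2318  0.081 ]
lock [ 0.5259 -0.1533  0.068 ]
t 2.95 tcp [ 0.5386 -0.0568  0.2313] yang 85.46 F [-0.2  1.6  1.1] w 0.042 cmd/0.2: [ 0.011 -0.91   0.856]
```

View pics/w2z.png

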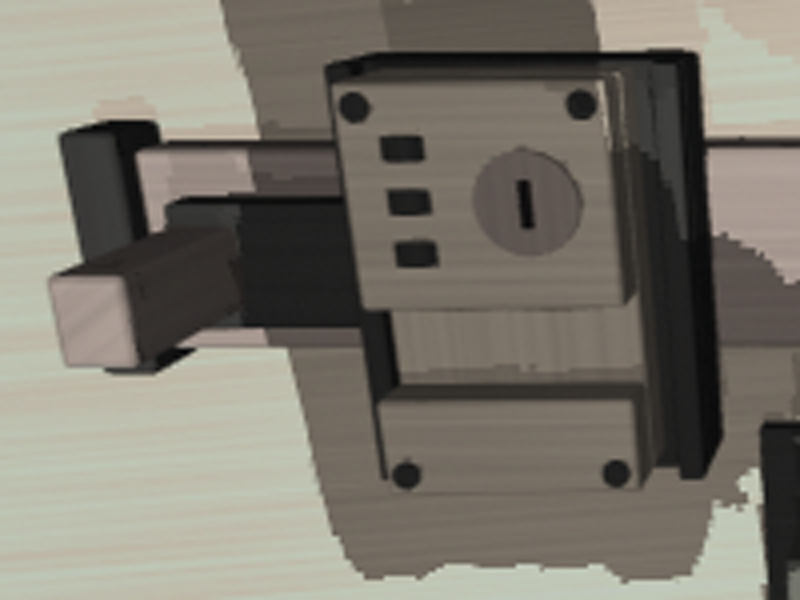

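play_rows --commands '[[[0,0,-0.91,0,0],[0,0,-0.91,0,0],[0,0,-0.91,0,0],[0,0,-0.91,0,0],[0,0,-0.91,0,0],[0,0,-0.91,0.3,0],[0,0,-0.91,0.5,0],[0,0,-0.91,0.5,0],[0,0,-0.91,0.5,0],[0,0,-0.91,0.5,0]]]'

```text
clock: 3.78
tcp_pos: [0.5239, -0.239, 0.131]
orientation: [-0.126, -3.137, -0.001]
contact_force: [0.1, 0.4, 0.0]
grip_width: 0.0429
gripper_force: 0.0
```

```bash
python3 - <<'E'
from h import *
o=get_obs();f=viewer.grab_frame("wrist")
save(f,"w3.png")
print(proj(f,[.5235,-.2378,.081],o))
rel([.5235,-.2378,.052])
E
```

```text
[318.26162956 265.11019585]
t 3.83 tcp [ 0.5248 -0.2396  0.1323] yang 85.36 F [-0.7 -0.2 -0.1] w 0.043 cmd/0.2: [0.008 0.009 0.402]
```

View pics/w3.png

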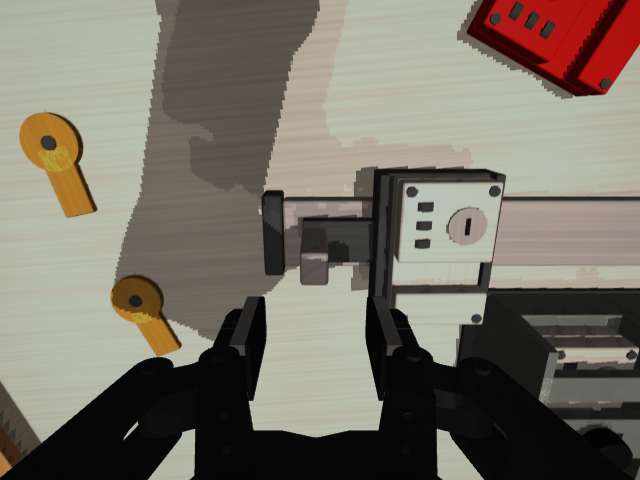

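play_rows --commands '[[[0.35,0.01,0,0,0],[0.35,0.01,0,0,0],[0.35,0.01,0,0.15,0],[0.35,0.01,0,0.3,0],[0.35,0.01,0,0.38,0],[0.35,0.01,0,0.38,0],[0.35,0.01,0,0.38,0],[1,0.01,0,0.38,0],[1,0.01,0,0.38,0],[1,0.01,0,0.38,0],[1,0.01,0,0.38,0],[1,0.01,0,0.38,0]]]' --grip_force 25

```text
clock: 4.83
tcp_pos: [0.5232, -0.2397, 0.0571]
orientation: [0.128, 3.136, 0.0]
contact_force: [-2.0, 3.3, 7.6]
grip_width: 0.0155
gripper_force: 30.4
```

play_rows --commands '[[[1,0,0,0,0],[1,0,0,0,0],[1,0,0.05,0,0],[1,0,0.1,0,0],[1,0,0.15,0,0],[1,0,0.2,0,0],[1,0,0.2,0,0],[1,0,0.2,0,0]]]'

```text
clock: 5.5
tcp_pos: [0.5265, -0.1987, 0.0571]
orientation: [0.127, 3.137, 0.002]
contact_force: [-1.6, 3.6, 11.8]
grip_width: 0.0151
gripper_force: 30.9
```

```bash
python3 - <<'E'
from h import *
a=np.radians(85.2);y=np.array([np.cos(a),np.sin(a),0]);x=np.array([y[1],-y[0],0])
w=np.array([.6053,.1083,0]);t=w-.052*x-.078*y;print(t)
rel([t[0],t[1],.055])
E
```

```text
[0.5469555 0.0349248 0.       ]
t 5.5 tcp [ 0.5265 -0.1987  0.0571] yang 85.37 F [-1.6  3.6 11.8] w 0.015 cmd/0.2: [-0.008  1.173  0.012]
```

play_rows --commands '[[[1,0,0.1,0,0],[1,0,0.2,0,0],[1,0,0.3,0,0],[1,0,0.4,0,0],[1,0,0.5,0,0],[1,0,0.6,0,0],[1,0,0.7,0,0],[1,0,0.8,0,0],[1,0,0.9,0,0],[1,0,1.0,0,0],[1,0,1.0,0,0],[1,0,1.0,0,0]]]'

```text
clock: 6.5
tcp_pos: [0.5426, 0.0026, 0.0571]
orientation: [0.124, 3.137, 0.004]
contact_force: [-3.7, 3.1, 12.3]
grip_width: 0.0156
gripper_force: 31.0
```

```bash
python3 - <<'E'
from h import *
rel([.547,.035,.055])
o=get_obs();f=viewer.grab_frame("wrist")
save(f,"w4.png")
rel([.547,.035,.055])
E
```

```text
t 6.5 tcp [0.5426 0.0026 0.0571] yang 85.47 F [-3.7  3.1 12.3] w 0.016 cmd/0.2: [-0.009  0.163  0.011]
t 6.55 tcp [0.5425 0.0019 0.0571] yang 85.43 F [-4.2  4.  12.9] w 0.015 cmd/0.2: [-0.009  0.167  0.011]
```

View pics/w4.png

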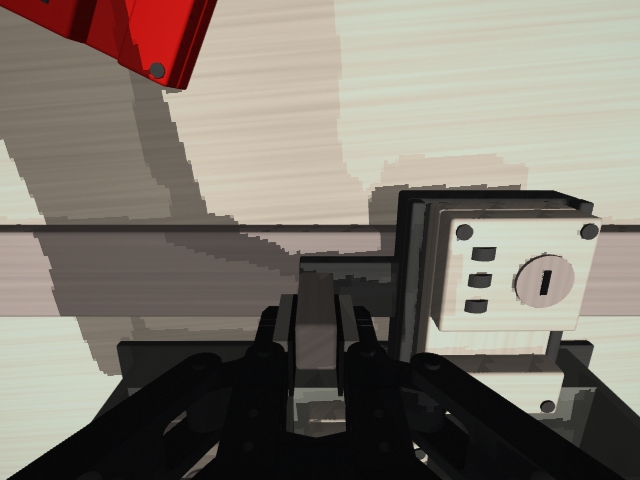

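The carriage is following the pinch and the lock sits on the deck at about (515,300). I do the last 33 mm, then let go, rise and check.

play_rows --commands '[[[1,0,0.06,0,0],[1,0,0.12,0,0],[1,0,0.165,0,0],[1,0,0.165,0,0],[1,0,0.165,0,0],[1,0,0.165,0,0],[0.3,0,0.165,0,0],[0.3,0,0.165,0,0],[0.3,0,0.165,-0.2,0],[0.3,0,0.165,-0.4,0],[0.3,0,0.165,-0.6,0],[0.3,0,0.165,-0.6,0]]]'

```text
clock: 7.55
tcp_pos: [0.5489, 0.032, 0.1826]
orientation: [0.13, 3.127, 0.005]
contact_force: [2.5, -0.1, 0.7]
grip_width: 0.03
gripper_force: 0.0
```

play_rows --commands '[[[0.3,0.3,0.4,-0.3,0],[0.3,0.3,0.4,-0.3,0],[0.3,0.3,0.4,-0.3,0],[0.3,0.3,0.4,-0.3,0],[0.3,0.3,0.4,-0.3,0],[0.3,0.3,0.4,-0.3,0],[0.3,0.3,0.4,-0.3,0]]]'

```text
clock: 8.13
tcp_pos: [0.4911, 0.1154, 0.2347]
orientation: [-0.132, -3.138, 0.002]
contact_force: [-0.1, -0.0, -0.2]
grip_width: 0.0301
gripper_force: 0.0
```

```bash
python3 - <<'E'
from h import *
o=get_obs();f=viewer.grab_frame("wrist")
save(f,"w5.png")
rel([.547,.035,.055])
np.savez("w5.npz",p=o["tcp_pos"],r=o["orientation"])
E
```

```text
t 8.18 tcp [0.4911 0.1153 0.2346] yang 85.16 F [-0.7 -0.7 -0.6] w 0.03 cmd/0.2: [-0.313 -0.376  0.898]
```

View pics/w5.png

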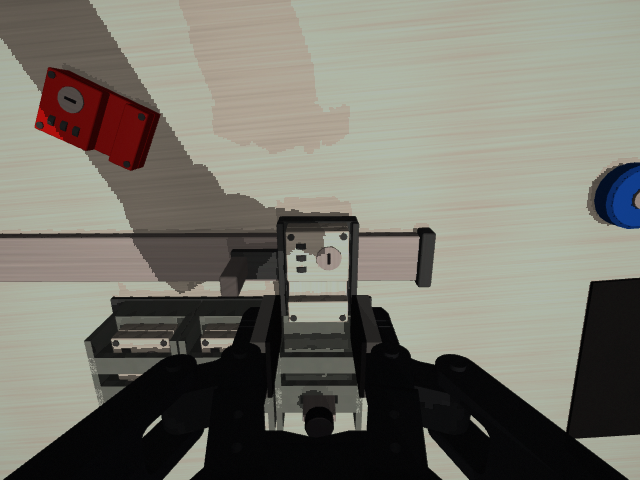

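```bash
python3 - <<'E'
from h import *
o=get_obs();f=viewer.grab_frame("wrist")
a=np.radians(85.2);y=np.array([np.cos(a),np.sin(a),0]);x=np.array([y[1],-y[0],0])
for n,uv,z in [("deck",(317.5,217),.048),("deckL",(278,217),.048),("deckR",(357,217),.048),("cap",(319,421),.12),("lock",(319.5,237),.068),("lockfar",(318.5,319),.068)]:
    p=ray(f,uv,z,o); print(n,p.round(4),(p@x).round(4),(p@y).round(4))
for t in("cap","lock"):
    q=viewer.trace(f,t)[0];print(t,q["score"],q["rect"])
g=cv2.cvtColor(f["pixels"],cv2.COLOR_RGB2GRAY)
print("row228",g[228,270:366].tolist()); print("row425",g[425,290:350].tolist()); print("row350",g[350,270:370].tolist())
rel([.5,.11,.06])
E
```

```text
deck [0.5003 0.1158 0.048 ] 0.4888 0.1572
deckL [0.4972 0.08   0.048 ] 0.4888 0.1213
deckR [0.5033 0.1516 0.048 ] 0.4888 0.1932
cap [0.6628 0.1033 0.12  ] 0.6519 0.1584
lock [0.5129 0.1164 0.068 ] 0.5014 0.1589
lockfar [0.5936 0.1089 0.068 ] 0.5824 0.1582
cap 0.87 [302.9, 393.8, 333.5, 434.4]
lock 0.97 [285.8, 221.5, 348.7, 322.2]
row228 [102, 103, 87, 87, 104, 103, 73, 26, 29, 30, 29, 30, 26, 12, 23, 24, 30, 44, 43, 43, 44, 44, 44, 43, 44, 44, 43, 43, 44, 43, 43, 43, 44, 43, 44, 43, 43, 44, 44, 44, 44, 43, 43, 43, 43, 43, 44, 44, 43, 44, 43, 44, 45, 50, 50, 50, 51, 50, 50, 50, 50, 51, 51, 51, 50, 51, 50, 50, 49, 43, 43, 43, 43, 44, 44, 44, 51, 50, 55, 55, 29, 22, 14, 49, 55, 57, 56, 55, 59, 130, 174, 161, 161, 161, 163, 162]
row425 [169, 170, 171, 171, 171, 171, 171, 171, 171, 170, 171, 170, 170, 171, 168, 4, 12, 13, 14, 14, 12, 12, 12, 13, 14, 13, 12, 13, 14, 13, 13, 14, 13, 14, 14, 14, 13, 14, 14, 14, 15, 14, 13, 30, 176, 176, 175, 177, 176, 176, 176, 174, 174, 175, 174, 174, 174, 173, 173, 173]
row350 [7, 4, 3, 3, 3, 3, 3, 4, 4, 23, 29, 21, 20, 22, 40, 90, 90, 90, 91, 90, 89, 90, 88, 88, 88, 88, 86, 88, 88, 88, 87, 88, 87, 90, 90, 89, 89, 89, 90, 91, 90, 91, 89, 88, 88, 88, 89, 89, 89, 89, 89, 89, 89, 89, 90, 88, 89, 89, 90, 90, 91, 91, 89, 89, 89, 89, 89, 88, 88, 87, 88, 88, 88, 87, 42, 41, 42, 42, 43, 43, 43, 42, 12, 4, 4, 5, 6, 5, 5, 5, 6, 8, 11, 11, 10, 12, 37, 64, 65, 64]
t 8.33 tcp [0.4912 0.1158 0.2347] yang 85.19 F [-0.5  0.3 -0.7] w 0.03 cmd/0.2: [-0.047 -0.025  0.874]
```

play_rows --commands '[[[0.6,0.14,0.007,0,0],[0.6,0.14,0.007,0,0],[0.6,0.14,0.007,0.2,0],[0.6,0.14,0.007,0.4,0],[0.6,0.14,0.007,0.6,0],[0.6,0.14,0.007,0.8,0],[0.6,0.14,0.007,0.91,0],[0.6,0.14,0.007,0.91,0],[0.6,0.14,0.007,0.91,0],[0.6,0.14,0.007,0.91,0]]]'

```text
clock: 9.17
tcp_pos: [0.4645, 0.1205, 0.0545]
orientation: [0.13, 3.137, 0.001]
contact_force: [-0.0, 0.3, 0.6]
grip_width: 0.0169
gripper_force: 0.0
```

play_rows --commands '[[[0.6,-0.05,0,0,0],[0.6,-0.1,0,0,0],[0.6,-0.15,0,0,0],[0.6,-0.2,0,0,0],[0.6,-0.25,0,0,0],[0.6,-0.3,0,0,0],[0.6,-0.35,0,0,0],[0.6,-0.4,0,0,0],[0.6,-0.4,0,0,0],[0.6,-0.4,0,0,0]]]'

```text
clock: 10.0
tcp_pos: [0.5444, 0.1137, 0.0536]
orientation: [0.13, 3.137, 0.0]
contact_force: [-0.2, 0.5, -0.5]
grip_width: 0.017
gripper_force: 0.0
```

```bash
python3 - <<'E'
from h import *
rel([.59*.9965+.158*.0837,-.59*.0837+.158*.9965,.052])
o=get_obs();f=viewer.grab_frame("wrist")
save(f,"w6.png")
for n in ("top","scene"): viewer.grab_frame(n)
E
```

```text
t 10.0 tcp [0.5444 0.1137 0.0536] yang 85.26 F [-0.2  0.5 -0.5] w 0.017 cmd/0.2: [-0.285 -0.005  0.008]
```

View pics/w6.png

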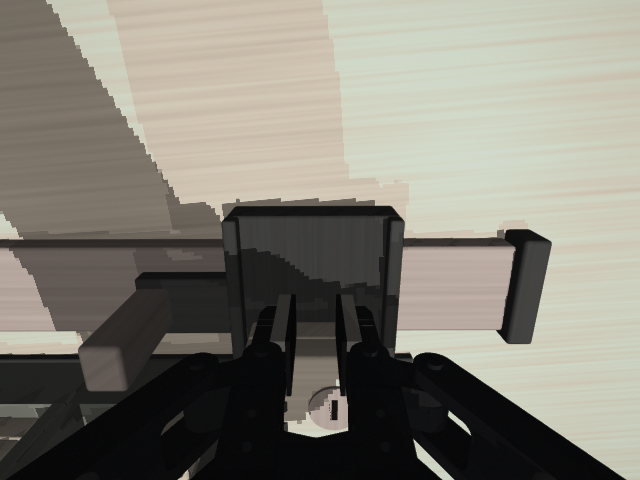

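The lock has slid ahead of the fingers and is centred between the lips. I keep pushing, more slowly near the stop.

play_rows --commands '[[[0.6,-0.05,0,0,0],[0.6,-0.1,0,0,0],[0.6,-0.15,0,0,0],[0.6,-0.2,0,0,0],[0.6,-0.22,0,0,0],[0.6,-0.22,0,0,0]]]'

```text
clock: 10.65
tcp_pos: [0.5888, 0.1101, 0.0534]
orientation: [0.13, 3.137, -0.0]
contact_force: [-1.2, 0.4, -0.1]
grip_width: 0.0173
gripper_force: 0.0
```

play_rows --commands '[[[0.6,-0.015,0,0,0],[0.6,-0.03,0,0,0],[0.6,-0.03,0,0,0]]]'

```text
clock: 10.9
tcp_pos: [0.5924, 0.1099, 0.0532]
orientation: [-0.129, -3.138, 0.0]
contact_force: [-3.1, 0.3, 1.1]
grip_width: 0.0174
gripper_force: 1.7
```

play_rows --commands '[[[0.6,-0.01,0,0,0],[0.6,-0.02,0,0,0],[0.6,-0.02,0,0,0]]]'

```text
clock: 11.15
tcp_pos: [0.5968, 0.1096, 0.0532]
orientation: [-0.129, -3.139, -0.0]
contact_force: [-2.8, 0.4, -0.7]
grip_width: 0.0175
gripper_force: 1.2
```

play_rows --commands '[[[0.6,-0.01,0,0,0],[0.6,-0.015,0,0,0],[0.6,-0.015,0,0,0]]]'

```text
clock: 11.4
tcp_pos: [0.6001, 0.1093, 0.0532]
orientation: [0.129, 3.138, -0.0]
contact_force: [-2.2, -0.2, -0.9]
grip_width: 0.0171
gripper_force: 1.0
```

play_rows --commands '[[[0.6,-0.01,0,0,0],[0.6,-0.015,0,0,0],[0.6,-0.015,0,0,0]]]'

```text
clock: 11.65
tcp_pos: [0.6017, 0.1092, 0.0532]
orientation: [-0.129, -3.136, 0.0]
contact_force: [-6.1, -0.0, 3.9]
grip_width: 0.0169
gripper_force: 3.3
```

play_rows --commands '[[[0.6,-0.01,0,0,0],[0.6,-0.02,0,0,0],[0.6,-0.02,0,0,0]]]'

```text
clock: 11.9
tcp_pos: [0.6017, 0.1092, 0.0527]
orientation: [-0.127, -3.128, 0.0]
contact_force: [-17.1, 1.3, 13.7]
grip_width: 0.017
gripper_force: 8.9
```

The fingers have stopped and the force is up to 17 N, so the lock is on the stop. I back off, rise and look through the roof gaps.

play_rows --commands '[[[0.6,0.1,0,0,0],[0.6,0.25,0,0,0],[0.6,0.4,0,-0.1,0],[0.6,0.4,0,-0.4,0],[0.6,0.4,0,-0.7,0],[1,0.4,0,-0.8,0],[1,0.4,0,-0.8,0],[1,0.4,0,-0.8,0],[1,0.4,0,-0.8,0]]]'

```text
clock: 12.65
tcp_pos: [0.5285, 0.1156, 0.2146]
orientation: [0.129, 3.135, 0.003]
contact_force: [-0.5, -0.2, -1.1]
grip_width: 0.0003
gripper_force: 0.0
```

```bash
python3 - <<'E'
from h import *
o=get_obs();f=viewer.grab_frame("wrist")
save(f,"w7.png",(200,220,440,400),3)
for t in("cap","lock"):
    for q in viewer.trace(f,t)[:2]:print(t,q["score"],q["rect"])
q=viewer.trace(f,"cap")[0]; print("capz? ",[ray(f,((q["rect"][0]+q["rect"][2])/2,q["rect"][3]-14),.12,o)])
rel([.665,.1035,.135])
E
```

```text
cap 0.69 [306.6, 395.2, 321.7, 419.0]
lock 0.83 [0.0, 12.3, 139.1, 130.8]
lock 0.47 [281.8, 299.6, 341.4, 313.7]
capz?  [array([0.6656787 , 0.10297695, 0.12      ])]
t 12.85 tcp [0.5264 0.115  0.2118] yang 85.29 F [-0.6 -1.1 -0.3] w -0.0 cmd/0.2: [-0.696  0.     0.383]
```

View pics/w7.png

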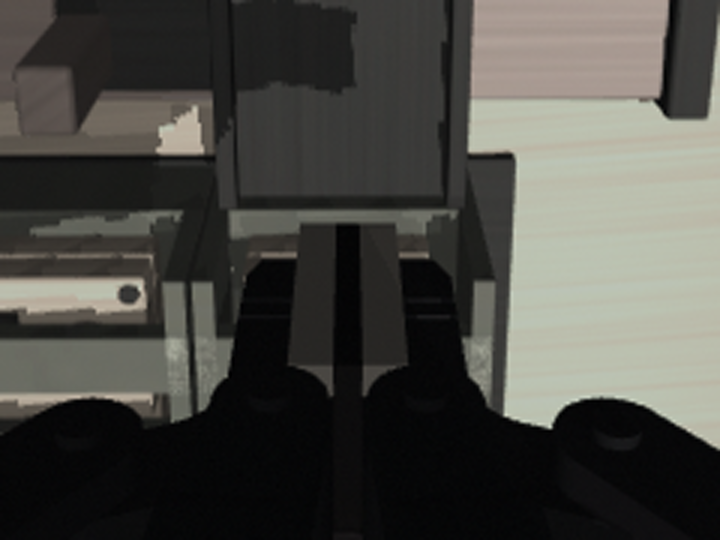

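The deck is empty and the lock sits inside the bay, with its front face level with the fixed neighbour's. The closed fingers now go above the cap at (0.665, 0.103).

play_rows --commands '[[[1,-0.2,0,0,0],[1,-0.4,0,0,0],[1,-0.6,0,0,0],[1,-0.695,0,0,0],[1,-0.695,0,0,0],[1,-0.695,0,0.15,0],[1,-0.695,0,0.3,0],[1,-0.695,0,0.38,0],[1,-0.695,0,0.38,0],[1,-0.695,0,0.38,0]]]'

```text
clock: 13.68
tcp_pos: [0.6643, 0.1037, 0.1357]
orientation: [-0.129, -3.136, 0.002]
contact_force: [0.6, -0.3, 1.1]
grip_width: 0.0002
gripper_force: 0.0
```

```bash
python3 - <<'E'
from h import *
f=viewer.grab_frame("top"); save(f,"t2.png",(230,130,350,220),6)
rel([.6655,.1033,.100]); print(proj(f,[.6655,.1033,.12]))
E
```

```text
t 13.73 tcp [0.6655 0.1037 0.1373] yang 85.29 F [ 0.2 -1.1  1.3] w 0.0 cmd/0.2: [-0.    -0.002  0.187]
[279.68208034 172.29308556]
```

play_rows --commands '[[[1,0,0,0.04,0],[1,0,0,0.08,0],[1,0,0,0.1,0],[1,0,0,0.12,0],[1,0,0,0.14,0],[1,0,0,0.16,0],[1,0,0,0.17,0],[1,0,0,0.17,0]]]'

```text
clock: 14.4
tcp_pos: [0.6659, 0.104, 0.103]
orientation: [0.129, 3.138, 0.0]
contact_force: [1.8, 0.4, 2.0]
grip_width: -0.0004
gripper_force: 1.1
```

play_rows --commands '[[[1,0,0,0.01,0],[1,0,0,0.015,0],[1,0,0,0.015,0]]]'

```text
clock: 14.65
tcp_pos: [0.6658, 0.1039, 0.1002]
orientation: [0.129, 3.138, 0.0]
contact_force: [2.0, 0.9, 2.3]
grip_width: -0.0001
gripper_force: 1.3
```

play_rows --commands '[[[1,0,0,0.01,0],[1,0,0,0.015,0],[1,0,0,0.015,0]]]'

```text
clock: 14.9
tcp_pos: [0.6659, 0.104, 0.1]
orientation: [0.129, 3.138, 0.002]
contact_force: [-5.6, 0.4, 21.6]
grip_width: 0.0
gripper_force: 10.6
```

Hard stop at z = 0.100 m with 21 N, which matches the cap's fully-down height. I lift off and check.

play_rows --commands '[[[1,0,0,-0.02,0],[1,0,0,-0.2,0],[1,0,0,-0.4,0],[1,0,0,-0.6,0],[1,0.4,0,-0.6,0],[1,0.8,0,-0.6,0],[1,1,0,-0.6,0],[1,1,0,-0.6,0],[1,1,0,-0.6,0],[1,1,0,-0.6,0]]]'

```text
clock: 15.73
tcp_pos: [0.4583, 0.12, 0.2154]
orientation: [-0.124, -3.131, 0.001]
contact_force: [-0.1, -0.6, -0.3]
grip_width: 0.0001
gripper_force: 0.0
```

```bash
python3 - <<'E'
from h import *
o=get_obs();f=viewer.grab_frame("wrist")
f2=viewer.grab_frame("scene")
for g,oo in((f,o),(f2,None)):
    for q in viewer.trace(g,"cap")[:3]:
        r_=q["rect"];print(round(q["score"],2),r_)
    print("pred cap top down/up",proj(g,[.6655,.1035,.10],oo),proj(g,[.6655,.1035,.12],oo))
im=np.vstack([cv2.resize(f2["pixels"][245:320,285:415],(800,460))[:, :, ::-1]]);cv2.imwrite("pics/s2.png",im)
rel([.5,.1,.3])
E
```

```text
pred cap top down/up [316.09755798 454.09015273] [316.11006289 474.43111933]
0.58 [378.4, 270.9, 387.4, 282.8]
pred cap top down/up [381.49976144 274.14340164] [382.17808511 269.06336709]
t 15.93 tcp [0.4669 0.1202 0.2173] yang 85.29 F [ 0.8 -0.  -0.3] w -0.0 cmd/0.2: [-0.173 -0.087 -0.413]
```

View pics/s2.png

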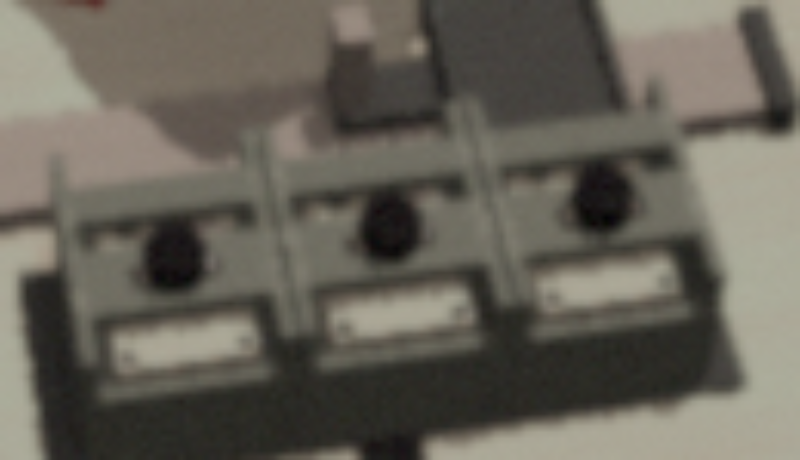

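The scene crop shows all three bays looking the same: caps down (the new one at about (603,198)) and locks against the back stops. The arm is clear of everything.

```bash
python3 -c "
from bench import r
print(r.hand_in())"
```

```text
the job is handed in; nothing more can be done
None
```

The lock is home against the back stop of the empty bay (17 N contact), its cap is fully down (stop at z = 0.100 m), the arm touched neither the wheel nor the cam plates, and the job was handed in at about 16 s; the hand-in returned no verdict.

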